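# Wedge a chip tight in its clamping jig

## Task

Clamp the chip in the jig with the brass wedge: start the wedge loosely, thin end first, in the slot between the blue jaw and the dark rail and let go of it, then tap it further in on its thick end until it locks firmly and the jaw holds the chip square against the stop. Feel for it and do not overdrive it, the glass must not crack; leave the vials and the dish where they stand.

Things in the scene. Friction and masses are not known exactly. Their poses are not given: they have to be found in the camera images.
- wedge: loose brass wedge, about 0.25 kg, flat on the worktop, 100 long (its y), 28 high (z); origin mid-length on its underside. Thin end at y = -50: 8 thick (x +2 to +10). Thickens 1 in 8 to 17.5 at y = +26, then a parallel tang 16 thick. Its +x side is one straight face at x = +10; the slope is on the -x side
- wedge_tip (a point): middle of the wedge's thin end face: wedge x = +6, y = -50, 14 above its underside
- wedge_tang (a point): centre of the wedge's parallel tang, where to grip it: 16 thick (wedge x from -6 to +10), y from +26 to +50; this point is at x = +2, y = +37, 14 above the underside
- wedge_butt (a point): middle of the wedge's thick end face, the face to tap: wedge x = +2, y = +50, 14 above its underside
- jig: fixed clamping jig, origin on the worktop. Aluminium base plate: jig x -68 to +52, y -65 to +90 mm, top at z = 8. On it from -x to +x: steel stop bar 14 high, chip, blue jaw, slot, dark rail. The wedge lies on the plate, goes in towards jig -y, straight face along the rail (axes parallel to the jig's). The stop bar is reset each time by up to 1.2 mm either way
- rail_face (a point): on the dark steel rail's face towards the slot, at jig x = +19.2, y = 0, z = 8. The face is straight, parallel to jig y, from y = -39 to +35, with a flared lead-in on to y = +49 (x = +26 there); rail top at z = 38
- slot_mouth (a point): middle of the slot's mouth, jig x = +13.5, y = +35, z = 8. Jaw at rest: 11.6 wide here (jig x 7.6 to 19.2), narrowing 1 in 8 towards -y, so an unforced wedge stops with its thin end 15 to 32 mm inside. Locked, the thin end is 55 to 80 mm inside (it depends on the stop bar) and the thick end stands 20 to 45 mm out
- jaw: blue jaw, jig y -35 to +35 plus a flared lead-in to +49 (jig x = 1 there), 28 high; slides only to jig -x, 0 to 10 mm, on a light spring (0.4 N/mm); its back matches the wedge's slope. Friction about 0.3, the wedge stays where left. A few N slide it in until the chip meets the stop, then the push climbs 10 N per mm: about 16 N locks it, under 13 is slack, over 22 may crack the glass
- jaw_front (a point): foot of the jaw's flat face towards the chip; at rest at jig x = -9.5, y = 0, z = 8. The chip meets the stop after 3 to 6 mm of jaw travel
- chip: clear acrylic chip on a glass slide, 34 x 76 x 11, long along y, loose on the base plate between stop bar and jaw; origin at the centre of its underside. The jaw pushes it to the stop; it bears a squeeze of 10 to 32 N, about 0.8 to 1.4 times the push on the wedge
- vial: glass vial with black cap, 25 dia x 49, origin at the centre of its underside; leave alone
- cap_vial: small glass vial with red cap, 20 dia x 41, origin at the centre of its underside; leave alone
- dish: lidded petri dish, 60 dia x 14, origin at the centre of its underside; leave alone
There are look-alikes about, which are no part of the job. There is more than one size of the wedge; the job needs the largest.

How it is judged:
By the outcome, as a careful person would: the job done as asked, in the order asked, and still so for the second after the job is handed in, with the robot touching nothing.
It also fails if it takes over 48 s, if anything falls off the work surface, if the arm or the gripper's body presses on something with over 40 N, if the wrist force passes 120 N, or if a joint passes its speed limit or range.

## Robot

A 6-joint arm with a two-finger parallel gripper is mounted at the origin on a cart in front of the work surface, level with it; the furniture and walls round the work are solid. World frame = base frame: x ahead of the robot, y to its left, z up, the work surface at z = 0. Lengths are in mm, angles in rad, forces in N, time in s.
With the tool pointing down it reaches from about 250 to 725 mm from the base axis. Payload 9.7 kg.
Tool frame: the origin (TCP) lies at the very end of the fingers, on their centre line; the grasp point (between the pads) lies r.pinch_z behind it (r.pinch_z is the distance from the TCP to the grasp point, in mm); z points along the fingers, y is the line along which they close (so a half turn about z gives the same grasp; the last joint's range is limited). The gripper opens to 85 mm and grips with 20 to 120 N. Pads are 22 mm wide; open, the fingers measure 114 mm over their backs; the gripper's body (76 mm by 85 mm) begins 54 mm behind the grasp point. The pads swing forward as they close: fully open they stand 13 mm farther back than shut.
Start: joints at [1.316, 0.087, 0.176, 1.66, 0, 1.571], TCP at [138.626, 532.24, 198.884] pointing down, gripper open.
Joint ranges: [-3.13, 3.13], [-0.85, 1.81], [-1.15, 1.24], [-2.2, 2.28], [-1.44, 1.52], [-3.14, 3.14]. Speed limits (rad/s): [2.22, 2.22, 2.57, 3.14, 3.14, 3.14].

## Interface

Orientations are given as a unit quaternion [x, y, z, w].
In Python, from plant import r, get_image, job gives the robot as it stands.
- The arm moves only by the shell command python3 -m inch 'ROWS' [OPENING]. ROWS is JSON, a list that holds one entry, the list of rows, each a list of 6 numbers: the shift along the tool's x, y, z in mm, then the turn, a rotation vector about the tool's x, y, z in degrees. In form: [[[x, y, z, ax, ay, az], ...]]. A call has 1 to 5 rows; each row shifts and turns the commanded pose from where the row before left it, along the tool's axes as they then stand; what a row does not reach is not made up. A row lasts 1/10 s, in which the tool goes at most 50 mm and 8.59 degrees, less where a joint would pass 70% of its speed; a pose out of reach is approached as far as the arm can. A call is refused whole if a number of a shift passes 50 or a number of a turn 8.59, either way. A call with a gripper value outside its range is refused whole. OPENING is the opening in per cent of the stroke, from 0 (shut) to 100 (fully open), set as the call begins (- or left out, the last holds). The fingers move at their own pace and stop on an object; the grip force is fixed at half the most. Time passes only in rows, so rows that do not move let the fingers close. It gives the time, the measured TCP pose, the force, the opening and the grip force at its end, in the units of the state.
- r.sense(): the state, without advancing time (a new reading comes with each control period).
- get_image(name): name is "scene" or "top" or "wrist"; returns a dict with "pixels" (400x640x3 uint8, red, green, blue), "mtx" (3x3 intrinsics, pixels), "world_to_cam" (4x4, takes a point from world to camera coordinates). Camera axes: x right, y up, looking along -z (the intrinsics and any distortion apply to the point x, -y, -z); pixel columns grow to the right and rows downward; lengths in mm; the calibration is good to about 2 mm. A picture is of the moment at which its call begins. There is no depth.
- job.close_job(): hands the job in; it is judged then, once.
The state is a dict: "clock": time; "joints": joint angles; "qvel": joint speeds; "joint_torque": joint torques, N m; "ee_pos": TCP position; "tool_rot": TCP orientation; "ft_force": force on the tool from outside, world axes, zero at the start; "moment": the same for the moment, N m; "opening": finger opening in mm; "grasp_force": force on a finger pad.
Only numpy, scipy, OpenCV 4.12 (cv2) and the standard library are available. Lean on these libraries where they do the work, as an engineer would, in place of code of your own. Each camera call takes 0.05 s, during which the arm holds its last target. There are 200 camera calls.

## Working session

There is one attempt and no reset: what is moved stays moved. The work goes in short steps, Python scripts to look and compute and a shell command to move; the robot and the scene stay as the last step left them, time stands still between calls to the robot, and variables do not carry over. Pictures are saved under pics/ and viewed, at most 10 in all, crops included, and the job is handed in when it is done.

```bash
ls; mkdir -p pics
python3 - <<'E'
from plant import r,get_image
import cv2,numpy as np,pickle
d={}
for n in("scene","top","wrist"):
    g=get_image(n);d[n]=g
    cv2.imwrite(f"pics/{n}0.png",g["pixels"][:,:,::-1])
    print(n,g.keys(),g["mtx"].tolist(),np.round(g["world_to_cam"],3).tolist())
pickle.dump(d,open("im0.pkl","wb"))
s=r.sense();print(s,r.pinch_z)
E
```

```text
pics
scene dict_keys(['pixels', 'mtx', 'world_to_cam']) [[405.3023954704592, 0.0, 321.8027498759031], [0.0, 405.3023954704592, 203.43204426141915], [0.0, 0.0, 1.0]] [[0.512, -0.859, -0.012, -234.892], [0.611, 0.354, 0.708, -342.596], [-0.604, -0.37, 0.706, -607.701], [0.0, 0.0, 0.0, 1.0]]
top dict_keys(['pixels', 'mtx', 'world_to_cam']) [[487.74432976483024, 0.0, 307.7445973710333], [0.0, 487.74432976483024, 200.03500615194332], [0.0, 0.0, 1.0]] [[-0.002, -1.0, -0.006, 43.669], [0.996, -0.002, 0.094, -479.913], [-0.094, -0.005, 0.996, -1042.965], [0.0, 0.0, 0.0, 1.0]]
wrist dict_keys(['pixels', 'mtx', 'world_to_cam']) [[325.58050877686446, 0.0, 317.4814932556925], [0.0, 325.58050877686446, 198.34524324739309], [0.0, 0.0, 1.0]] [[0.251, 0.968, -0.001, -549.288], [-0.931, 0.241, -0.272, 35.607], [-0.263, 0.07, 0.962, -377.446], [0.0, 0.0, 0.0, 1.0]]
{'clock': 0.15, 'joints': array([ 1.31600283e+00,  8.73101579e-02,  1.75325849e-01,  1.65979700e+00,
       -1.04081965e-05,  1.57080932e+00]), 'qvel': array([-0.00087879, -0.00218565, -0.00028326, -0.00014776,  0.00063818,
        0.00222097]), 'joint_torque': array([ 1.92655491e-03, -5.20759284e+01,  4.65045404e+01,  1.38212842e-02,
        9.86023133e-05,  1.09118167e-05]), 'ee_pos': array([138.57688813, 532.04537001, 198.3638846 ]), 'tool_rot': array([ 1.27058844e-01,  9.91895059e-01, -4.89159459e-04, -5.74068207e-05]), 'ft_force': array([ 0.06733078, -0.27311594, -0.76672676]), 'moment': array([ 0.04649188, -0.03062908,  0.02021866]), 'grasp_force': 0.0, 'opening': 85.77403434478782} 18.700000000000003
```

View pics/top0.png

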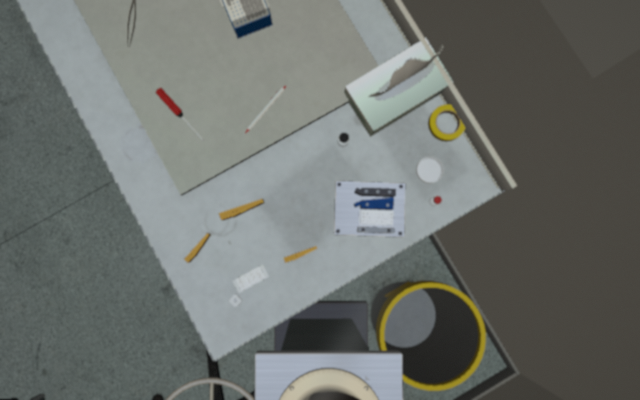

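View pics/scene0.png

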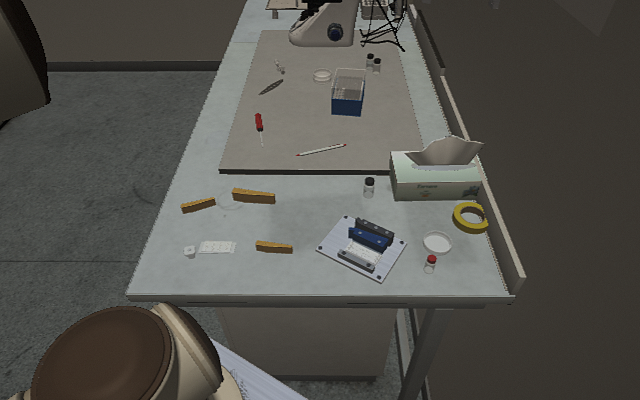

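Top view: the largest wedge is near (242,209). The jig is around (370,208), with its rail uppermost (+x is up and +y is left), so the slot opens to the left. I'll enlarge both.

```bash
python3 - <<'E'
import pickle,cv2,numpy as np
d=pickle.load(open("im0.pkl","rb"))
p=d["top"]["pixels"][:,:,::-1]
a=cv2.resize(p[190:270,180:270],None,fx=6,fy=6,interpolation=cv2.INTER_CUBIC)[:, :]
b=cv2.resize(p[170:245,328:413],None,fx=8,fy=8,interpolation=cv2.INTER_CUBIC)
cv2.imwrite("pics/a.png",a);cv2.imwrite("pics/b.png",b[:600])
E
cat > h.py <<'E'
import numpy as np,cv2
from plant import r,get_image
def px2w(g,uv,z):
    uv=np.atleast_2d(uv).astype(float);T=g["world_to_cam"];R=T[:3,:3];c=-R.T@T[:3,3]
    K=g["mtx"];d=np.c_[(uv[:,0]-K[0,2])/K[0,0],-(uv[:,1]-K[1,2])/K[1,1],-np.ones(len(uv))]@R
    z=np.broadcast_to(z,len(uv));return c+d*((z-c[2])/d[:,2])[:,None]
def w2px(g,P):
    P=np.atleast_2d(P);T=g["world_to_cam"];q=P@T[:3,:3].T+T[:3,3];K=g["mtx"]
    return np.c_[K[0,0]*q[:,0]/-q[:,2]+K[0,2],K[1,1]*q[:,1]/q[:,2]+K[1,2]]
E
```

```text
(no output)
```

View pics/a.png

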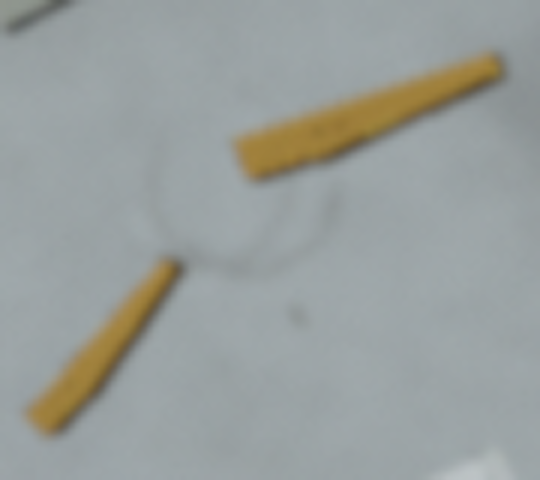

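View pics/b.png

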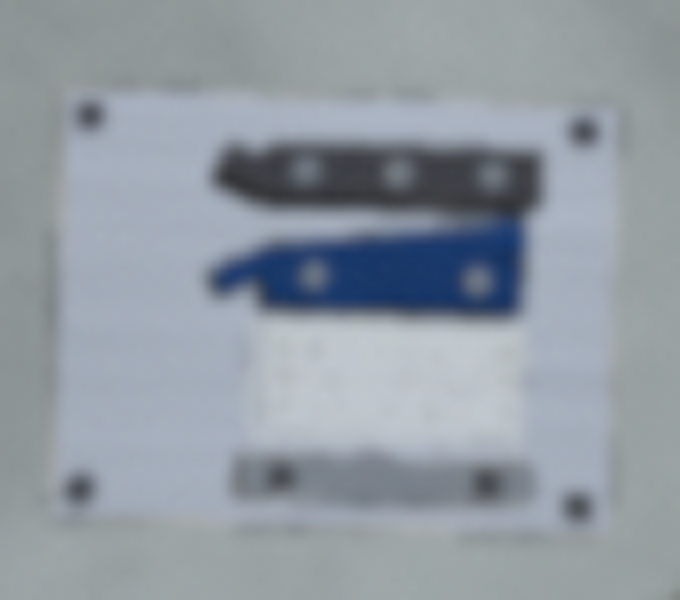

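Wedge in the crop: the thick end is at about (248,160), the thin end at about (500,62), and the straight face is the upper edge. Jig plate corners in its crop are about (70,92), (618,103), (612,535) and (52,520).

```bash
cat > est.py <<'E'
import pickle
from h import *
g=pickle.load(open("im0.pkl","rb"))["top"]
def fit(model,W):
    m=model.mean(0);w=W.mean(0);H=(model-m).T@(W-w);t=np.arctan2(H[0,1]-H[1,0],H[0,0]+H[1,1])
    R=np.array([[np.cos(t),-np.sin(t)],[np.sin(t),np.cos(t)]]);o=w-R@m
    return o,t,np.round(W-(model@R.T+o),1)
jc=(np.array([[70,92],[618,103],[612,535],[52,520]])+.5)/8-.5+[328,170]
print("jig",fit(np.array([[52,90],[52,-65],[-68,-65],[-68,90.]]),px2w(g,jc,8)[:,:2]))
wc=(np.array([[233,143],[258,180],[497,50],[505,72]])+.5)/6-.5+[180,190]
print("wedge",fit(np.array([[10,50],[-6,50],[10,-50],[2,-50.]]),px2w(g,wc,28)[:,:2]))
E
python3 est.py
```

```text
jig (array([ 469.92575795, -106.98166702]), np.float64(-0.031485208172557094), array([[-1.1, -2. ],
       [ 0.3,  0.9],
       [ 0.7,  1.2],
       [ 0.2, -0. ]]))
wedge (array([458.39985623, 184.63888445]), np.float64(0.33868255719707563), array([[-0.5,  1.6],
       [ 1.2, -2.4],
       [-0.1,  0.6],
       [-0.6,  0.3]]))
```

```bash
python3 -m inch '[[[-38,-22.4,0,0,0,0],[-38,-22.4,0,0,0,0],[-38,-22.4,0,0,0,0],[-38,-22.4,0,0,0,0],[-38,-22.4,0,0,0,0]]]' 
python3 -m inch '[[[-38,-22.4,0,0,0,0],[-38,-22.4,0,0,0,0],[-38,-22.4,0,0,0,0],[-38,-22.4,0,0,0,0],[-38,-22.4,0,0,0,0]]]' 
python3 -m inch '[[[0,0,0,0,0,8],[0,0,0,0,0,8],[0,0,0,0,0,8],[0,0,0,0,0,8],[0,0,0,0,0,8]]]' 
python3 -m inch '[[[0,0,0,0,0,8],[0,0,0,0,0,8],[0,0,0,0,0,0]]]'
```

```text
clock: 0.65
ee_pos: [295.1, 374.5, 198.7]
tool_rot: [0.127, 0.992, -0.0, 0.0]
ft_force: [1.1, 0.6, 0.3]
opening: 85.4
grasp_force: 0.0
clock: 1.15
ee_pos: [450.9, 218.1, 198.8]
tool_rot: [0.127, 0.992, 0.0, -0.0]
ft_force: [0.3, 0.6, -1.0]
opening: 85.5
grasp_force: 0.0
clock: 1.65
ee_pos: [449.8, 219.6, 198.6]
tool_rot: [0.461, 0.887, -0.0, -0.0]
ft_force: [0.5, 0.5, 0.3]
opening: 85.5
grasp_force: 0.0
clock: 1.95
ee_pos: [449.8, 219.6, 198.6]
tool_rot: [0.579, 0.816, -0.0, -0.0]
ft_force: [-0.6, -0.4, -0.2]
opening: 85.6
grasp_force: 0.0
```

Run:
```python
from h import *;import pickle
g=get_image("wrist");pickle.dump(g,open("w1.pkl","wb"))
cv2.imwrite("pics/w1.png",g["pixels"][:,:,::-1])
t=.339;o=np.array([458.4,184.6]);R=np.array([[np.cos(t),-np.sin(t)],[np.sin(t),np.cos(t)]])
m=np.array([[10,50],[-6,50],[10,-50],[2,-50.]])@R.T+o
print(w2px(g,np.c_[m,[28]*4]).round(0).tolist())
```

```text
[[324.0, 160.0], [309.0, 160.0], [323.0, 246.0], [316.0, 246.0]]
```

View pics/w1.png

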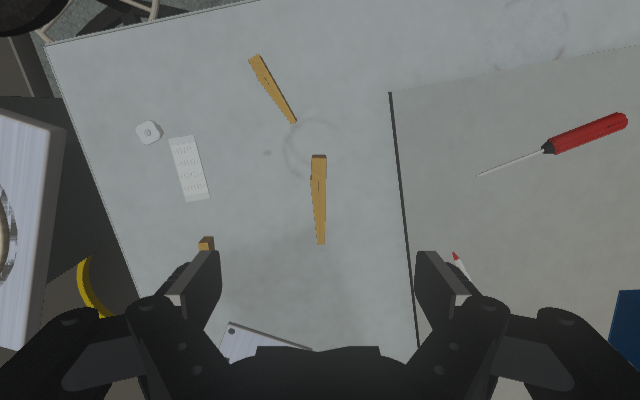

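```bash
python3 -m inch '[[[2.5,0,40,0,0,0],[0,0,40,0,0,0],[0,0,40,0,0,0],[0,0,40,0,0,0],[0,0,20,0,0,0]]]' 45
python3 -m inch '[[[0,0,8,0,0,0],[0,0,5.5,0,0,0],[0,0,0,0,0,0],[0,0,0,0,0,0]]]' 45
python3 -m inch '[[[0,0,0,0,0,0],[0,0,0,0,0,0],[0,0,0,0,0,0],[0,0,0,0,0,0],[0,0,0,0,0,0]]]' 0
```

```text
clock: 2.5
ee_pos: [447.2, 221.2, 15.2]
tool_rot: [0.576, 0.818, -0.002, -0.001]
ft_force: [-0.1, -0.8, 0.9]
opening: 38.2
grasp_force: 0.0
clock: 2.9
ee_pos: [449.8, 222.4, 6.6]
tool_rot: [0.578, 0.816, 0.001, 0.0]
ft_force: [0.1, -0.1, 0.1]
opening: 38.4
grasp_force: 0.0
clock: 3.4
ee_pos: [449.1, 222.1, 5.5]
tool_rot: [0.578, 0.816, 0.0, 0.0]
ft_force: [-0.6, 0.1, -0.5]
opening: 0.1
grasp_force: 0.0
```

Fingers shut on nothing, so I need a look.

Run:
```python
from h import *;import pickle
g=get_image("top");w=get_image("wrist");s=get_image("scene")
pickle.dump((g,w,s),open("w2.pkl","wb"))
a=cv2.resize(g["pixels"][180:260,190:290],(400,320),interpolation=cv2.INTER_CUBIC)
c=cv2.resize(s["pixels"][150:250,170:310],(400,286),interpolation=cv2.INTER_CUBIC)
b=cv2.resize(w["pixels"],(400,250))
cv2.imwrite("pics/c2.png",np.hstack([np.vstack([a,b]),np.vstack([c,np.zeros((284,400,3),np.uint8)])])[:,:,::-1])
```

```text
(no output)
```

View pics/c2.png

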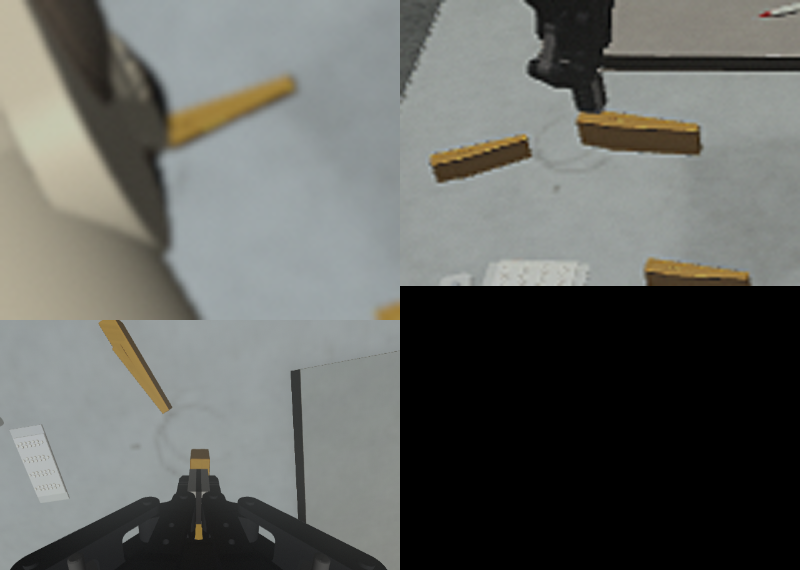

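Run:
```python
from h import *;import pickle
g,w,s=pickle.load(open("w2.pkl","rb"))
st=r.sense();p=st["ee_pos"];print(p,st["opening"],st["grasp_force"],st["joints"].round(3))
for n,q in("top",g),("wrist",w),("scene",s):
    print(n,w2px(q,[p,p+[0,0,22],p+[0,0,50]]).round(1).tolist())
print("scene crop", ((w2px(s,[p,p+[0,0,22],p+[0,0,50]])-[170,150])*400/140).round().tolist())
print("wrist crop", (w2px(w,[p,p+[0,0,22],p+[0,0,50]])*.625+[0,320]).round().tolist())
# expected wedge butt corners in scene
t=.339;o=np.array([458.4,184.6]);R=np.array([[np.cos(t),-np.sin(t)],[np.sin(t),np.cos(t)]])
m=np.array([[10,50],[-6,50],[10,-50],[2,-50.]])@R.T+o
print(((w2px(s,np.c_[m,[28]*4])-[170,150])*400/140).round().tolist())
cv2.imwrite("pics/c3.png",np.hstack([cv2.resize(w["pixels"][220:400,240:400],(480,540)),cv2.resize(s["pixels"][170:215,205:229],(288,540))])[:,:,::-1])
```

```text
[449.05068659 222.04975086   5.37278318] -0.1985970086824384 0.0 [ 0.459 -0.016 -0.304  1.282 -0.     1.691]
top [[226.9, 214.8], [225.2, 214.2], [222.9, 213.3]]
wrist [[317.6, 231.4], [317.6, 247.4], [317.6, 275.0]]
scene [[239.0, 197.5], [237.6, 190.7], [235.6, 181.7]]
scene crop [[197.0, 136.0], [193.0, 116.0], [187.0, 90.0]]
wrist crop [[199.0, 465.0], [199.0, 475.0], [199.0, 492.0]]
[[182.0, 109.0], [175.0, 122.0], [300.0, 124.0], [297.0, 131.0]]
```

View pics/c3.png

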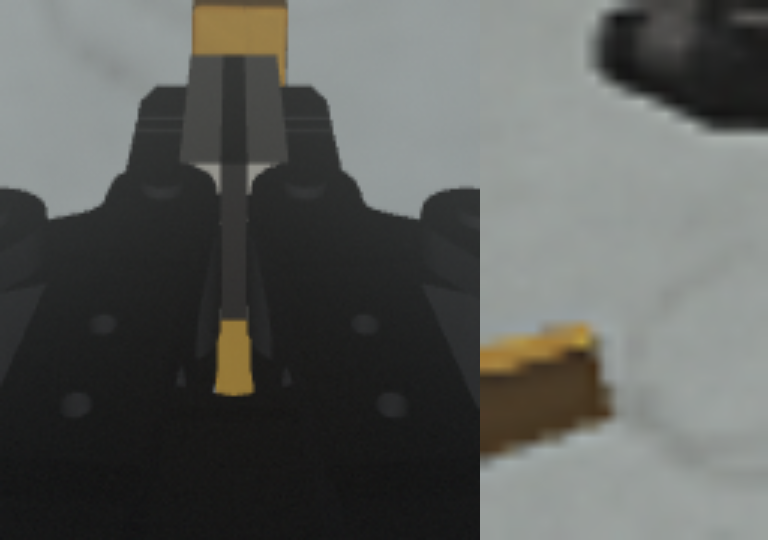

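The pictures show the fingertips ending at about z = 28, just above the wedge, although the reported TCP z is 5. So the real tips are about 20 mm short of the stated TCP. I'll open and feel downwards gently.

```bash
python3 -m inch '[[[0,0,0,0,0,0],[0,0,0,0,0,0],[0,0,0,0,0,0]]]' 45
python3 -m inch '[[[0,0,1.5,0,0,0],[0,0,1.5,0,0,0],[0,0,0,0,0,0]]]' 
python3 -m inch '[[[0,0,1,0,0,0],[0,0,1,0,0,0],[0,0,0,0,0,0]]]' 
python3 -m inch '[[[0,0,1,0,0,0],[0,0,1,0,0,0],[0,0,0,0,0,0]]]'
```

```text
clock: 3.85
ee_pos: [449.1, 222.0, 5.4]
tool_rot: [0.578, 0.816, -0.0, 0.0]
ft_force: [0.7, 0.0, -0.9]
opening: 38.5
grasp_force: 0.0
clock: 4.15
ee_pos: [448.9, 222.0, 2.1]
tool_rot: [0.578, 0.816, -0.0, -0.0]
ft_force: [-0.2, 0.8, 0.0]
opening: 38.5
grasp_force: 0.0
clock: 4.45
ee_pos: [449.0, 222.0, 0.2]
tool_rot: [0.578, 0.816, -0.0, -0.0]
ft_force: [-0.5, 0.5, -0.2]
opening: 38.3
grasp_force: 0.0
clock: 4.75
ee_pos: [449.0, 222.0, -1.8]
tool_rot: [0.578, 0.816, -0.0, -0.0]
ft_force: [-0.3, 0.4, 0.4]
opening: 38.5
grasp_force: 0.0
```

```bash
python3 -m inch '[[[0,0,2,0,0,0],[0,0,2,0,0,0],[0,0,2,0,0,0],[0,0,0,0,0,0]]]' 
python3 -m inch '[[[0,0,1.5,0,0,0],[0,0,1.5,0,0,0],[0,0,1,0,0,0],[0,0,0,0,0,0]]]'
python3 -m inch '[[[0,0,1,0,0,0],[0,0,1,0,0,0],[0,0,1,0,0,0],[0,0,0,0,0,0]]]'
```

```text
clock: 5.15
ee_pos: [448.8, 221.9, -8.0]
tool_rot: [0.578, 0.816, -0.0, -0.0]
ft_force: [-0.5, -0.0, 0.3]
opening: 37.9
grasp_force: 0.0
clock: 5.55
ee_pos: [449.0, 222.0, -11.8]
tool_rot: [0.578, 0.816, -0.0, -0.0]
ft_force: [0.6, -0.7, 0.2]
opening: 38.2
grasp_force: 0.0
clock: 5.95
ee_pos: [449.0, 222.0, -14.8]
tool_rot: [0.578, 0.816, -0.0, -0.0]
ft_force: [-0.2, 0.8, 0.5]
opening: 38.0
grasp_force: 0.0
```

```bash
python3 -m inch '[[[0,0,1,0,0,0],[0,0,1,0,0,0],[0,0,1,0,0,0],[0,0,0,0,0,0]]]'
python3 -m inch '[[[0,0,0,0,0,0],[0,0,0,0,0,0],[0,0,0,0,0,0],[0,0,0,0,0,0],[0,0,0,0,0,0]]]' 0
```

```text
clock: 6.35
ee_pos: [449.0, 222.0, -17.8]
tool_rot: [0.578, 0.816, -0.0, -0.0]
ft_force: [-0.2, -0.3, -0.4]
opening: 38.6
grasp_force: 0.0
clock: 6.85
ee_pos: [449.3, 222.2, -17.3]
tool_rot: [0.578, 0.816, 0.0, 0.0]
ft_force: [-0.5, 1.0, 2.3]
opening: 14.3
grasp_force: 64.3
```

```bash
python3 -m inch '[[[0,0,-20,0,0,0],[0,0,-25,0,0,0],[0,0,0,0,0,7],[0,0,0,0,0,7],[0,0,0,0,0,7.2]]]'
python3 -m inch '[[[-36,8,0,0,0,0],[-36,8,0,0,0,0],[-36,8,0,0,0,0],[-36,8,0,0,0,0],[-36,8,0,0,0,0]]]'
python3 -m inch '[[[0,0,0,0,0,0],[0,0,0,0,0,0],[0,0,0,0,0,0]]]'
python3 - <<'E'
from h import *;import pickle
w=get_image("wrist");g=get_image("top");pickle.dump((g,w),open("w4.pkl","wb"))
print(r.sense()["ee_pos"],r.sense()["tool_rot"])
a=w["pixels"][60:400,160:480];b=cv2.resize(g["pixels"][170:245,290:413],None,fx=4,fy=4,interpolation=cv2.INTER_CUBIC)
im=np.zeros((510,972,3),np.uint8);im[:510,:480]=cv2.resize(a,(480,510));im[:300,480:]=b
cv2.imwrite("pics/c4.png",im[:,:,::-1][:, :800])
E
```

```text
clock: 7.35
ee_pos: [448.7, 221.8, 27.0]
tool_rot: [0.72, 0.694, -0.0, -0.0]
ft_force: [-0.1, -0.7, -3.0]
opening: 14.4
grasp_force: 63.8
clock: 7.85
ee_pos: [482.9, 39.4, 26.8]
tool_rot: [0.718, 0.696, -0.0, -0.0]
ft_force: [0.8, -0.2, -1.6]
opening: 14.1
grasp_force: 63.7
clock: 8.15
ee_pos: [483.0, 41.3, 27.0]
tool_rot: [0.718, 0.696, -0.0, -0.0]
ft_force: [0.7, 0.1, -3.2]
opening: 14.6
grasp_force: 63.7
[483.11659651  41.7430345   27.18711802] [ 7.17655318e-01  6.96398440e-01 -1.34337487e-04 -1.97989293e-04]
```

View pics/c4.png

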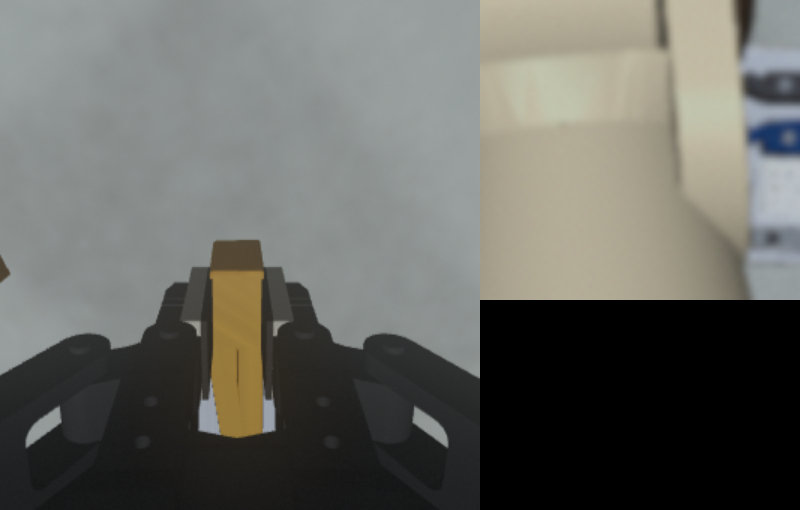

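Wedge is held straight; the top corners of its butt are at crop (212,272) and (263,272). I'll compute where the butt is in the world and view the scene camera close-up of the slot.

Run:
```python
from h import *;import pickle
g,w=pickle.load(open("w4.pkl","rb"))
uv=np.array([[212,272],[263,272]])*2/3+[160,60]
b=px2w(w,uv,27.1+17.3+28);print("butt",b.round(1).tolist())
s=get_image("scene");pickle.dump(s,open("s5.pkl","wb"))
cv2.imwrite("pics/s5.png",cv2.resize(s["pixels"][190:290,280:420],(798,570),interpolation=cv2.INTER_CUBIC)[:,:,::-1])
t=-.0315;R=np.array([[np.cos(t),-np.sin(t)],[np.sin(t),np.cos(t)]]);J=lambda x,y,z:np.r_[R@[x,y]+[469.9,-107],z]
f=lambda P:((w2px(s,P)-[280,190])*5.7).round().tolist()
print("rail top -39,35,flare",f([J(19.2,-39,38),J(19.2,35,38),J(26,49,38)]))
print("jaw top mouth, flare",f([J(7.6,35,36),J(1,49,36)]))
print("plate",f([J(52,90,8),J(52,-65,8),J(-68,-65,8),J(-68,90,8)]))
# wedge top corners assuming tool centre=tang(2,38)
p=r.sense()["ee_pos"];W=lambda x,y,z:np.r_[R@[x-2,y-38]+p[:2],p[2]+17.3+z]
print("wedge top tip +x,-x; butt; tip bottom",f([W(10,-50,28),W(2,-50,28),W(10,50,28),W(-6,50,28),W(2,-50,0)]))
```

```text
butt [[476.6, 54.9, 72.4], [491.1, 54.5, 72.4]]
rail top -39,35,flare [[634.0, 273.0], [451.0, 191.0], [427.0, 165.0]]
jaw top mouth, flare [[435.0, 215.0], [393.0, 211.0]]
plate [[365.0, 135.0], [728.0, 296.0], [581.0, 529.0], [198.0, 338.0]]
wedge top tip +x,-x; butt; tip bottom [[389.0, 103.0], [378.0, 116.0], [159.0, 3.0], [135.0, 28.0], [375.0, 169.0]]
```

View pics/s5.png

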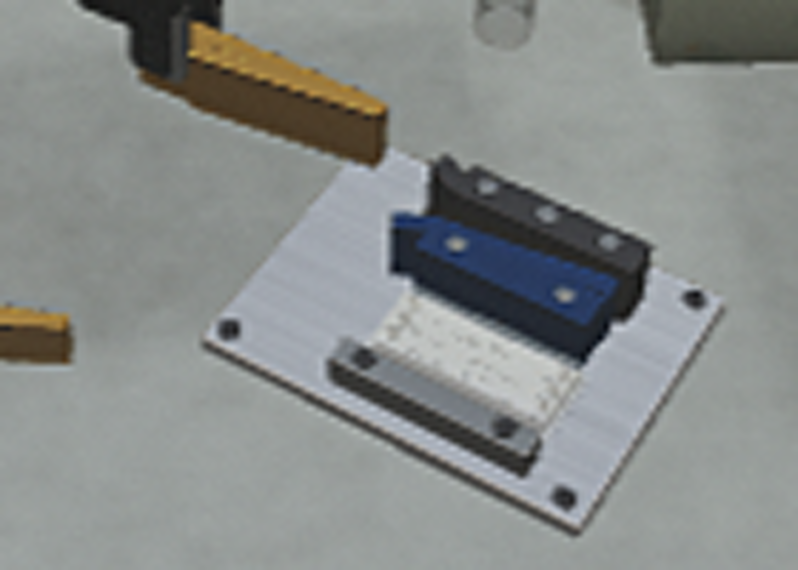

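Predictions match the picture within about 2 mm: the wedge tip top is at about (386,105), the jaw flare at (393,213), and the plate edge is about 5 px low. The tip is roughly centred on the slot. Now I'll lower it outside the mouth.

```bash
python3 -m inch '[[[0,0,15,0,0,0],[0,0,12,0,0,0],[0,0,4,0,0,0],[0,0,2,0,0,0],[0,0,0,0,0,0]]]'
python3 -m inch '[[[0,0,1,0,0,0],[0,0,1,0,0,0],[0,0,0,0,0,0]]]'
python3 -m inch '[[[0,0,0.5,0,0,0],[0,0,0.5,0,0,0],[0,0,0,0,0,0]]]'
```

```text
clock: 8.8
ee_pos: [483.2, 40.9, -6.0]
tool_rot: [0.718, 0.696, -0.0, -0.0]
ft_force: [-0.2, 0.4, -2.0]
opening: 14.1
grasp_force: 63.7
clock: 9.1
ee_pos: [483.5, 40.9, -7.5]
tool_rot: [0.718, 0.696, 0.0, 0.0]
ft_force: [-0.1, 0.4, -1.3]
opening: 14.5
grasp_force: 63.7
clock: 9.4
ee_pos: [483.4, 40.9, -8.6]
tool_rot: [0.718, 0.696, -0.0, 0.0]
ft_force: [0.3, 1.0, -2.5]
opening: 14.5
grasp_force: 63.7
```

```bash
python3 -m inch '[[[-8,0,0,0,0,0],[-6,0,0,0,0,0],[-4,0,0,0,0,0],[-4,0,0,0,0,0],[0,0,0,0,0,0]]]'
python3 -m inch '[[[-3,0,0,0,0,0],[-3,0,0,0,0,0],[-2,0,0,0,0,0],[0,0,0,0,0,0]]]'
python3 -m inch '[[[-2,0,0,0,0,0],[-2,0,0,0,0,0],[-2,0,0,0,0,0],[0,0,0,0,0,0]]]'
```

```text
clock: 9.9
ee_pos: [482.7, 18.3, -8.6]
tool_rot: [0.718, 0.696, -0.0, 0.0]
ft_force: [0.2, 1.4, -1.9]
opening: 14.5
grasp_force: 63.7
clock: 10.3
ee_pos: [482.4, 10.7, -8.6]
tool_rot: [0.718, 0.696, -0.0, -0.0]
ft_force: [0.6, 0.0, -2.4]
opening: 14.2
grasp_force: 63.7
clock: 10.7
ee_pos: [482.3, 4.7, -8.6]
tool_rot: [0.718, 0.696, 0.0, 0.0]
ft_force: [0.6, -0.3, -2.3]
opening: 14.5
grasp_force: 63.7
```

```bash
python3 -m inch '[[[-1.5,0,0,0,0,0],[-1.5,0,0,0,0,0],[0,0,0,0,0,0]]]'
python3 -m inch '[[[-1.5,0,0,0,0,0],[-1.5,0,0,0,0,0],[0,0,0,0,0,0]]]'
python3 -m inch '[[[-1.5,0,0,0,0,0],[-1.5,0,0,0,0,0],[0,0,0,0,0,0]]]'
```

```text
clock: 11.0
ee_pos: [482.2, 1.7, -8.6]
tool_rot: [0.718, 0.696, 0.0, 0.0]
ft_force: [1.4, -0.7, -2.1]
opening: 14.4
grasp_force: 63.7
clock: 11.3
ee_pos: [482.1, -1.3, -8.6]
tool_rot: [0.718, 0.696, -0.0, 0.0]
ft_force: [-0.4, -0.3, -2.2]
opening: 14.7
grasp_force: 63.7
clock: 11.6
ee_pos: [482.0, -4.3, -8.6]
tool_rot: [0.718, 0.696, -0.0, 0.0]
ft_force: [1.1, -0.2, -1.7]
opening: 14.3
grasp_force: 63.7
```

```bash
python3 -m inch '[[[0,0.7,0,0,0,0],[0,0.5,0,0,0,0],[0,0,0,0,0,0]]]'
python3 -m inch '[[[-1,0.5,0,0,0,0],[-1,0.5,0,0,0,0],[0,0,0,0,0,0]]]'
python3 -m inch '[[[-1,0,0,0,0,0],[-1,0,0,0,0,0],[0,0,0,0,0,0]]]'
```

```text
clock: 11.9
ee_pos: [483.1, -4.1, -8.7]
tool_rot: [0.718, 0.696, -0.0, -0.0]
ft_force: [0.5, -0.1, -2.2]
opening: 14.1
grasp_force: 63.7
clock: 12.2
ee_pos: [484.1, -6.3, -8.6]
tool_rot: [0.718, 0.696, -0.0, -0.0]
ft_force: [-0.2, -0.1, -2.3]
opening: 14.3
grasp_force: 63.7
clock: 12.5
ee_pos: [484.1, -8.3, -8.6]
tool_rot: [0.718, 0.696, 0.0, 0.0]
ft_force: [0.1, -0.0, -2.4]
opening: 14.3
grasp_force: 63.7
```

```bash
python3 -m inch '[[[0,0,0.4,0,0,0],[0,0,0.3,0,0,0],[0,0,0,0,0,0]]]'
python3 -m inch '[[[0,0,0,0,0,0],[0,0,0,0,0,0],[0,0,0,0,0,0],[0,0,0,0,0,0]]]' 45
python3 -m inch '[[[0,0,-20,0,0,0],[0,0,-25,0,0,0],[16,0,0,0,0,0],[18,0,0,0,0,0],[0,0,0,0,0,0]]]' 0
python3 -m inch '[[[0,0,0,0,0,0],[0,0,0,0,0,0]]]' 0
python3 - <<'E'
from h import *;import pickle
w=get_image("wrist");s=get_image("scene");pickle.dump((s,w),open("w6.pkl","wb"))
print(r.sense()["ee_pos"])
a=cv2.resize(s["pixels"][185:275,300:400],(500,450),interpolation=cv2.INTER_CUBIC)
b=cv2.resize(w["pixels"][160:400,240:400],(300,450))
cv2.imwrite("pics/c6.png",np.hstack([a,b])[:,:,::-1])
E
```

```text
clock: 12.8
ee_pos: [484.0, -8.1, -9.3]
tool_rot: [0.718, 0.696, -0.0, -0.0]
ft_force: [0.5, 0.8, -2.8]
opening: 14.1
grasp_force: 63.8
clock: 13.2
ee_pos: [484.2, -8.2, -9.2]
tool_rot: [0.718, 0.696, 0.0, 0.0]
ft_force: [0.2, -0.6, 0.2]
opening: 38.1
grasp_force: 0.0
clock: 13.7
ee_pos: [485.3, 27.0, 35.9]
tool_rot: [0.718, 0.696, 0.0, 0.0]
ft_force: [-1.2, 0.1, -1.5]
opening: -0.2
grasp_force: 0.0
clock: 13.9
ee_pos: [485.0, 25.4, 35.6]
tool_rot: [0.718, 0.696, -0.0, -0.0]
ft_force: [0.6, -1.3, 0.0]
opening: -0.0
grasp_force: 0.0
[485.07692551  25.30434856  35.60786188]
```

View pics/c6.png

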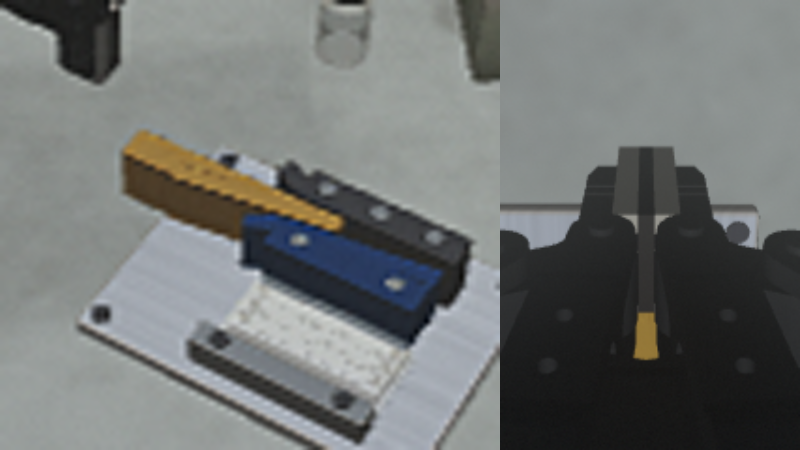

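Wedge now sits loosely in the slot along the rail, with the gripper clear behind it. I'll lower the shut fingers behind the butt and push.

```bash
python3 -m inch '[[[0,0,20,0,0,0],[0,0,20,0,0,0],[0,0,7,0,0,0],[0,0,0,0,0,0],[0,0,0,0,0,0]]]'
python3 -m inch '[[[-3,0,0,0,0,0],[-2,0,0,0,0,0],[-1,0,0,0,0,0],[0,0,0,0,0,0]]]'
python3 -m inch '[[[-1.5,0,0,0,0,0],[-1.5,0,0,0,0,0],[-1.5,0,0,0,0,0],[-1.5,0,0,0,0,0],[0,0,0,0,0,0]]]'
```

```text
clock: 14.5
ee_pos: [485.5, 25.7, -10.6]
tool_rot: [0.718, 0.696, 0.0, 0.0]
ft_force: [0.2, -0.3, -0.3]
opening: -0.2
grasp_force: 0.0
clock: 14.9
ee_pos: [485.1, 19.6, -11.0]
tool_rot: [0.718, 0.696, 0.0, 0.0]
ft_force: [-0.1, 0.4, 0.0]
opening: 0.1
grasp_force: 0.0
clock: 15.4
ee_pos: [484.8, 13.7, -11.3]
tool_rot: [0.718, 0.696, -0.0, 0.0]
ft_force: [0.2, -1.0, 0.5]
opening: -0.3
grasp_force: 0.0
```

```bash
python3 -m inch '[[[-1.5,0,0,0,0,0],[-1.5,0,0,0,0,0],[-1.5,0,0,0,0,0],[-1.5,0,0,0,0,0]]]'
python3 -m inch '[[[-1.5,0,0,0,0,0],[-1.5,0,0,0,0,0],[-1.5,0,0,0,0,0],[-1.5,0,0,0,0,0]]]'
```

```text
clock: 15.8
ee_pos: [484.6, 7.8, -11.3]
tool_rot: [0.718, 0.696, 0.0, -0.0]
ft_force: [0.4, 1.8, -0.3]
opening: -0.0
grasp_force: 0.8
clock: 16.2
ee_pos: [484.4, 1.8, -11.3]
tool_rot: [0.718, 0.696, 0.0, 0.0]
ft_force: [0.5, 2.6, -0.6]
opening: 0.1
grasp_force: 1.0
```

```bash
python3 -m inch '[[[-1,0,0,0,0,0],[-1,0,0,0,0,0],[-1,0,0,0,0,0],[-1,0,0,0,0,0]]]'|grep -E "pos|ft"
python3 -m inch '[[[-1,0,0,0,0,0],[-1,0,0,0,0,0],[-1,0,0,0,0,0],[-1,0,0,0,0,0]]]'|grep -E "pos|ft"
python3 -m inch '[[[-1,0,0,0,0,0],[-1,0,0,0,0,0],[-1,0,0,0,0,0]]]'|grep -E "pos|ft"
```

```text
ee_pos: [484.3, -2.2, -11.3]
ft_force: [0.7, 2.2, -1.1]
ee_pos: [484.2, -6.2, -11.3]
ft_force: [-0.1, 2.8, -1.0]
ee_pos: [484.0, -9.2, -11.3]
ft_force: [1.1, 3.1, -0.4]
```

```bash
python3 -m inch '[[[-0.8,0,0,0,0,0],[-0.8,0,0,0,0,0],[-0.8,0,0,0,0,0]]]'|grep -E "pos|ft"
python3 -m inch '[[[-0.7,0,0,0,0,0],[-0.7,0,0,0,0,0],[-0.6,0,0,0,0,0]]]'|grep -E "pos|ft"
```

```text
ee_pos: [484.0, -11.6, -11.3]
ft_force: [1.4, 2.7, 0.9]
ee_pos: [483.9, -13.6, -11.3]
ft_force: [1.2, 1.3, -0.3]
```

```bash
python3 -m inch '[[[-0.4,0,0,0,0,0],[-0.4,0,0,0,0,0]]]'|grep -E "clock|pos|ft"
```

```text
clock: 18.1
ee_pos: [483.9, -14.4, -11.3]
ft_force: [1.4, 3.1, 0.6]
```

```bash
python3 -m inch '[[[-0.4,0,0,0,0,0],[-0.4,0,0,0,0,0]]]'|grep -E "clock|pos|ft"
```

```text
clock: 18.3
ee_pos: [483.9, -15.2, -11.3]
ft_force: [1.9, 2.5, 0.1]
```

```bash
ok(){ tee /tmp/o | awk -F'[][,]' '/ee_pos/{print $3} /ft_force/{print $3; if($3>4.8)exit 1}'; }
python3 -m inch '[[[-0.4,0,0,0,0,0],[-0.4,0,0,0,0,0]]]'|ok &&
python3 -m inch '[[[-0.4,0,0,0,0,0],[-0.4,0,0,0,0,0]]]'|ok &&
python3 -m inch '[[[-0.4,0,0,0,0,0],[-0.4,0,0,0,0,0]]]'|ok &&
python3 -m inch '[[[-0.4,0,0,0,0,0],[-0.4,0,0,0,0,0]]]'|ok &&
python3 -m inch '[[[-0.4,0,0,0,0,0],[-0.4,0,0,0,0,0]]]'|ok &&
python3 -m inch '[[[-0.4,0,0,0,0,0],[-0.4,0,0,0,0,0]]]'|ok &&
python3 -m inch '[[[-0.4,0,0,0,0,0],[-0.4,0,0,0,0,0]]]'|ok; cat /tmp/o
```

```text
-16.0
 3.0
 -16.8
 2.6
 -17.6
 1.6
 -18.4
 2.9
 -19.2
 2.4
 -20.0
 2.8
 -20.8
 3.1
clock: 19.7
ee_pos: [483.7, -20.8, -11.3]
tool_rot: [0.718, 0.696, 0.0, -0.0]
ft_force: [2.1, 3.1, -0.3]
opening: -0.2
grasp_force: 1.4
```

```bash
ok(){ tee /tmp/o | awk -F'[][,]' '/ee_pos/{print $3} /ft_force/{print $3; if($3>5)exit 1}'; }
python3 -m inch '[[[-0.4,0,0,0,0,0],[-0.4,0,0,0,0,0]]]'|ok &&
python3 -m inch '[[[-0.4,0,0,0,0,0],[-0.4,0,0,0,0,0]]]'|ok &&
python3 -m inch '[[[-0.4,0,0,0,0,0],[-0.4,0,0,0,0,0]]]'|ok &&
python3 -m inch '[[[-0.4,0,0,0,0,0],[-0.4,0,0,0,0,0]]]'|ok &&
python3 -m inch '[[[-0.4,0,0,0,0,0],[-0.4,0,0,0,0,0]]]'|ok &&
python3 -m inch '[[[-0.4,0,0,0,0,0],[-0.4,0,0,0,0,0]]]'|ok &&
python3 -m inch '[[[-0.4,0,0,0,0,0],[-0.4,0,0,0,0,0]]]'|ok &&
python3 -m inch '[[[-0.4,0,0,0,0,0],[-0.4,0,0,0,0,0]]]'|ok &&
python3 -m inch '[[[-0.4,0,0,0,0,0],[-0.4,0,0,0,0,0]]]'|ok; cat /tmp/o
```

```text
-21.6
 2.7
 -22.4
 2.9
 -23.2
 3.5
 -24.0
 1.7
 -24.8
 2.9
 -25.6
 2.7
 -26.4
 2.5
 -27.2
 3.3
 -27.9
 2.2
clock: 21.5
ee_pos: [483.6, -27.9, -11.3]
tool_rot: [0.718, 0.696, 0.0, 0.0]
ft_force: [3.2, 2.2, -0.4]
opening: -0.1
grasp_force: 1.9
```

```bash
ok(){ tee /tmp/o | awk -F'[][,]' '/ee_pos/{print $3} /ft_force/{print $2,$3; if($3>5)exit 1}'; }
python3 -m inch '[[[-0.4,0,0,0,0,0],[-0.4,0,0,0,0,0]]]'|ok &&
python3 -m inch '[[[-0.4,0,0,0,0,0],[-0.4,0,0,0,0,0]]]'|ok &&
python3 -m inch '[[[-0.4,0,0,0,0,0],[-0.4,0,0,0,0,0]]]'|ok &&
python3 -m inch '[[[-0.4,0,0,0,0,0],[-0.4,0,0,0,0,0]]]'|ok &&
python3 -m inch '[[[-0.4,0,0,0,0,0],[-0.4,0,0,0,0,0]]]'|ok &&
python3 -m inch '[[[-0.4,0,0,0,0,0],[-0.4,0,0,0,0,0]]]'|ok &&
python3 -m inch '[[[-0.4,0,0,0,0,0],[-0.4,0,0,0,0,0]]]'|ok &&
python3 -m inch '[[[-0.4,0,0,0,0,0],[-0.4,0,0,0,0,0]]]'|ok &&
python3 -m inch '[[[-0.4,0,0,0,0,0],[-0.4,0,0,0,0,0]]]'|ok; cat /tmp/o
```

```text
-28.7
4.1  3.9
 -29.5
4.1  3.5
 -30.2
3.9  4.8
 -31.0
3.2  5.3
clock: 22.3
ee_pos: [483.6, -31.0, -11.2]
tool_rot: [0.718, 0.696, 0.0, 0.0]
ft_force: [3.2, 5.3, -0.7]
opening: -0.2
grasp_force: 2.3
```

```bash
ok(){ tee /tmp/o | awk -F'[][,]' '/ee_pos/{print $3} /ft_force/{print $2,$3; if($3>8)exit 1}'; }
python3 -m inch '[[[0,0,0,0,0,0]]]'|ok &&
python3 -m inch '[[[-0.3,0,0,0,0,0],[0,0,0,0,0,0]]]'|ok &&
python3 -m inch '[[[-0.3,0,0,0,0,0],[0,0,0,0,0,0]]]'|ok &&
python3 -m inch '[[[-0.3,0,0,0,0,0],[0,0,0,0,0,0]]]'|ok; cat /tmp/o
```

```text
-31.1
3.5  4.8
 -31.4
3.7  3.5
 -31.7
4.4  4.4
 -32.0
3.9  4.5
clock: 23.0
ee_pos: [483.5, -32.0, -11.2]
tool_rot: [0.718, 0.696, 0.0, 0.0]
ft_force: [3.9, 4.5, 0.2]
opening: 0.4
grasp_force: 2.2
```

```bash
ok(){ tee /tmp/o | awk -F'[][,]' '/ee_pos/{print $3} /ft_force/{print $2,$3; if($3>7)exit 1}'; }
python3 -m inch '[[[-0.3,0,0,0,0,0],[-0.3,0,0,0,0,0]]]'|ok &&
python3 -m inch '[[[-0.3,0,0,0,0,0],[-0.3,0,0,0,0,0]]]'|ok &&
python3 -m inch '[[[-0.3,0,0,0,0,0],[-0.3,0,0,0,0,0]]]'|ok &&
python3 -m inch '[[[-0.3,0,0,0,0,0],[-0.3,0,0,0,0,0]]]'|ok &&
python3 -m inch '[[[-0.3,0,0,0,0,0],[-0.3,0,0,0,0,0]]]'|ok &&
python3 -m inch '[[[-0.3,0,0,0,0,0],[-0.3,0,0,0,0,0]]]'|ok &&
python3 -m inch '[[[-0.3,0,0,0,0,0],[-0.3,0,0,0,0,0]]]'|ok &&
python3 -m inch '[[[-0.3,0,0,0,0,0],[-0.3,0,0,0,0,0]]]'|ok; tail -4 /tmp/o; grep clock /tmp/o
```

```text
-32.5
4.0  4.4
 -33.0
5.1  5.4
 -33.5
4.7  6.2
 -33.9
5.5  6.7
 -34.2
5.1  9.2
tool_rot: [0.718, 0.696, 0.001, -0.0]
ft_force: [5.1, 9.2, -0.1]
opening: -0.0
grasp_force: 4.7
clock: 24.0
```

```bash
ok(){ tee /tmp/o | awk -F'[][,]' '/ee_pos/{print $2,$3} /ft_force/{print $2,$3; if($3>14)exit 1}'; }
python3 -m inch '[[[0,0,0,0,0,0]]]'|ok &&
python3 -m inch '[[[0,0.4,0,0,0,0],[0,0,0,0,0,0]]]'|ok &&
python3 -m inch '[[[-0.2,0,0,0,0,0],[0,0,0,0,0,0]]]'|ok
```

```text
483.8  -34.2
4.6  8.5
483.8  -34.2
4.0  8.1
483.8  -34.3
4.0  9.2
```

```bash
ok(){ tee /tmp/o | awk -F'[][,]' '/ee_pos/{print $2,$3} /ft_force/{print $2,$3; if($3>13.5)exit 1}'; }
python3 -m inch '[[[-0.3,0,0,0,0,0],[0,0,0,0,0,0]]]'|ok &&
python3 -m inch '[[[-0.3,0,0,0,0,0],[0,0,0,0,0,0]]]'|ok &&
python3 -m inch '[[[-0.3,0,0,0,0,0],[0,0,0,0,0,0]]]'|ok &&
python3 -m inch '[[[-0.3,0,0,0,0,0],[0,0,0,0,0,0]]]'|ok; grep clock /tmp/o
```

```text
483.8  -34.3
3.3  9.7
483.8  -34.4
3.9  11.5
483.8  -34.5
4.4  12.6
483.8  -34.6
3.4  14.0
clock: 25.3
```

```bash
ok(){ tee /tmp/o | awk -F'[][,]' '/ee_pos/{print $2,$3} /ft_force/{print $2,$3; if($3>16.5)exit 1}'; }
python3 -m inch '[[[-0.3,0,0,0,0,0],[0,0,0,0,0,0]]]'|ok &&
python3 -m inch '[[[-0.3,0,0,0,0,0],[0,0,0,0,0,0]]]'|ok &&
python3 -m inch '[[[0,0,0,0,0,0],[0,0,0,0,0,0]]]'|ok ; grep clock /tmp/o
```

```text
483.8  -34.7
3.7  15.0
483.8  -34.8
3.9  16.4
483.8  -34.8
2.9  16.4
clock: 25.9
```

```bash
python3 -m inch '[[[-0.2,0,0,0,0,0],[0,0,0,0,0,0]]]'|grep -E "pos|ft"
python3 -m inch '[[[1,0,0,0,0,0],[2,0,0,0,0,0],[6,0,0,0,0,0],[15,0,0,0,0,0],[10,0,0,0,0,0]]]'|grep -E "pos|ft"
python3 -m inch '[[[0,0,-30,0,0,0],[0,0,-40,0,0,0],[0,0,-40,0,0,0],[40,0,0,0,0,0],[40,0,0,0,0,0]]]'
python3 -m inch '[[[40,0,0,0,0,0],[40,0,0,0,0,0],[0,0,0,0,0,0],[0,0,0,0,0,0]]]'
python3 - <<'E'
from h import *
s=get_image("top");np.save("t9.npy",s["pixels"])
hsv=cv2.cvtColor(s["pixels"],cv2.COLOR_RGB2HSV)
m=cv2.inRange(hsv,(10,110,80),(30,255,255));n,_,st,c=cv2.connectedComponentsWithStats(m)
print([(st[i].tolist(),c[i].round(1).tolist()) for i in range(1,n) if st[i][4]>25 and st[i][4]<500])
t=-.0315;R=np.array([[np.cos(t),-np.sin(t)],[np.sin(t),np.cos(t)]])
for y in(35-68,35-68+100):print(w2px(s,np.r_[R@[13,y]+[469.9,-107],36]).round(1))
m=cv2.inRange(hsv,(100,120,60),(125,255,255))[170:245,328:413];ys,xs=np.nonzero(m)
print("jaw rows by col",[(int(x)+328,int(ys[xs==x].min())+170,int(ys[xs==x].max())+170) for x in range(28,66,6) if (xs==x).any()])
import pickle;h0=cv2.cvtColor(pickle.load(open("im0.pkl","rb"))["top"]["pixels"],cv2.COLOR_RGB2HSV)
m=cv2.inRange(h0,(100,120,60),(125,255,255))[170:245,328:413];ys,xs=np.nonzero(m)
print("before",[(int(x)+328,int(ys[xs==x].min())+170,int(ys[xs==x].max())+170) for x in range(28,66,6) if (xs==x).any()])
E
```

```text
ee_pos: [483.8, -34.8, -11.2]
ft_force: [3.6, 16.8, 0.6]
ee_pos: [484.2, -2.9, -11.5]
ft_force: [-0.3, 0.2, 0.2]
clock: 27.1
ee_pos: [487.9, 77.1, 100.2]
tool_rot: [0.719, 0.695, 0.001, 0.001]
ft_force: [0.9, 0.1, -0.2]
opening: -0.0
grasp_force: 0.0
clock: 27.5
ee_pos: [489.2, 157.3, 98.3]
tool_rot: [0.717, 0.697, -0.001, 0.0]
ft_force: [-0.5, 0.0, 0.7]
opening: -0.1
grasp_force: 0.0
[([350, 194, 45, 9, 270], [369.7, 197.8]), ([288, 247, 28, 13, 97], [299.7, 253.8])]
[[392.7 198.4]]
[[346.3 197.1]]
jaw rows by col [(356, 206, 207), (362, 204, 209), (368, 204, 209), (374, 203, 210), (380, 202, 210), (386, 202, 210), (392, 202, 204)]
before [(356, 204, 205), (362, 201, 207), (368, 201, 207), (374, 200, 207), (380, 200, 207), (386, 199, 208), (392, 198, 204)]
```

The wedge is about 68–70 mm inside, the jaw has moved about 3 px (about 6 mm), and the push held steady at 16.8 N. The arm is clear, so I'm handing in.

```bash
python3 -c "
from plant import job
print(job.close_job())"
```

```text
the job is handed in; nothing more can be done
None
```

The job is handed in: I started the largest wedge loosely in the slot, let go, then pushed it in slowly with shut fingers (no separate taps) until it held at about 17 N (limits 13 to 22), about 68 mm inside. I backed the arm clear at about 27 s. The chip's seating against the stop is inferred from that force and about 6 mm of jaw travel, not seen directly, and no verdict came back.

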